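Hold the enable key turned

TASK

Enable the bench supply: take the key with the flat winged blade up and off its hook on the key board, push it fully home in the slot on top of the key switch box (the pins are sticky, so wiggle it a little as you push), turn it a quarter turn clockwise as seen from above to the stop, and keep it held there against its return spring. Finish while still gripping the turned key; leave the other key, with the round barrel end, hanging on its hook, and do not disturb the tools lying about.

Things in the scene. Friction and masses are not known exactly. Their poses are not given: they have to be found in the camera images.
- key_board: Fixed plywood key board on the bench. Origin on the bench at the middle of the upright panel's front face; -x points out of the face to the robot. Foot 12 mm thick, x = -75 to +35 mm, 230 wide; panel 12 thick, 220 wide, top 132 mm above the bench. Two steel hooks at y = +60 and -60 mm, running out along -x, 6 mm thick, axis 107 mm above the bench.
- hook_left (a point): Point on the axis of the hook at y = +60 mm, 35 mm in front of the panel, where a key hangs; axes as the board's. The hook runs straight to x = -44 mm, then its tip turns up by 6 mm and ends at x = -54 mm. Raise a key 7 to 12 mm to pass the tip, then draw it along the board's -x.
- hook_right (a point): The same point on the hook at y = -60 mm. The blade key may hang on either hook.
- blade_key: The key to use: loose, steel, 55 to 115 g, 91 mm long, hangs upright. Origin: middle of the blade's bottom end; z up along the key, y along the width of blade and grip, x through the thickness. Flat winged blade z = 0 to 13 mm, 24 wide, 7 thick (lowest 4 mm only 21 x 3); round stem 7 mm thick to z = 51; flat grip above. Looks the same after a half turn about z.
- key_bow (a point): Centre of the blade key's grip, 71 mm above the key's origin, axes as the key's. The grip is 40 mm wide (y), 8 thick (x), z = 51 to 91 mm of the key, with a square hole 20 x 20 mm in its middle that hangs on the hook. Best gripped across its 40 mm width, tips down to the grip's lower edge.
- barrel_key: The other key, to be left hanging on the other hook: loose, steel, same grip, but a round barrel 17 mm thick and 22 mm high at its lower end. Origin at the middle of its bottom end, z up.
- switch_box: Fixed grey key switch box 110 x 110 x 52 mm, origin in the centre of its underside, z up, with an aluminium collar 50 (x) x 66 (y) mm in the middle of its top, up to z = 72 mm, that holds the keyway. The key is home when its end rests on the rotor's floor, z = 34 mm; it cannot turn until within about 5 mm of that. A cable gland sticks out 18 mm at +x.
- keyway_mouth (a point): Centre of the keyway at the collar's top, 72 mm above the bench, axes as the box's. Upright slot 27 mm long (y), 10 wide (x), 20 deep, mouth chamfered 6 mm; the rotor lies below. Four sticky pins narrow the slot to 3.6 mm at z = 61 (-y half) and 57.5 mm (+y half) of the box. Pushing the blade past takes 15 to 25 N straight, less when rocked 0.05 to 0.1 rad about z.
- rotor (a joint): Turn of the rotor under the keyway, rad: 0 at rest (in line with the slot, along the box's y), growing clockwise seen from above to its stop at 1.45. A return spring, 0.04 Nm at 0 rising to 0.16 Nm at the stop, turns it back when let go; the blade has about 0.1 rad of play in the rotor.
- spanner_13: Loose bystander: spanner 189 mm long, lying flat, 9 mm high
- marker: Loose bystander: marker pen 130 mm long, lying, 17 mm thick
- screwdriver_yellow: Loose bystander: screwdriver 228 mm long, lying, 29 mm high
Things that resemble listed ones, but are neither listed nor needed, are in the scene too. Leave any brown or yellow look-alike of the blade_key alone.

How it is judged:
On the way, in this order (a step that is already met when the one before it is completed fails the run):
1. the blade key is off its hook, carried by the gripper (x of blade_key in the frame of key_board below -0.07 m and contact force between blade_key and the fingers above 0.5 N and contact force between blade_key and key_board below 0.05 N and height (world z) of blade_key above 0.015 m), for 0.1 s.
2. the blade key is fully home in the keyway (z of blade_key in the frame of switch_box below 0.038 m and horizontal distance between blade_key and keyway_mouth below 0.005 m), for 0.1 s.
3. the key is turned a quarter and held for a second (value of joint rotor above 1.25 rad and z of blade_key in the frame of switch_box below 0.04 m), for 1 s.
At the end, for the whole second after the job is handed in: The robot still grips the blade key (over 1 N), upright within 0.15 rad, its end within 6 mm of the rotor floor and 5 mm of the keyway axis, the rotor held beyond 1.25 rad of its 1.45; the barrel key hangs within 30 mm of where it was (all of step 3 and horizontal distance between blade_key and keyway_mouth below 0.005 m and angle between blade_key's own z axis and vertical below 0.15 rad and contact force between blade_key and the fingers above 1 N and height (world z) of barrel_key above 0.02 m and distance of barrel_key from where it was at the start of the episode below 0.03 m); the arm keeps its last pose, push and grip.
It fails at once if the barrel key is moved by more than 40 mm (distance of barrel_key from where it was at the start of the episode above 0.04 m).
It fails at once if a tool lying about is moved by more than 30 mm (distance of any of spanner_13, marker, screwdriver_yellow from where it was at the start of the episode above 0.03 m).
It also fails if it takes over 59 s, if anything falls off the work surface, if the arm or the gripper's body presses on something with over 40 N, if the wrist force passes 120 N, or if a joint passes its speed limit or range.

ROBOT

A 7-joint arm with a two-finger parallel gripper is mounted at the origin on a cart in front of the work surface, level with it; the furniture and walls round the work are solid. World frame = base frame: x ahead of the robot, y to its left, z up, the work surface at z = 0. Lengths are in m, angles in rad, forces in N, time in s.
With the tool pointing down it reaches from about 0.425 to 0.875 m from the base axis. Payload 4.7 kg.
Tool frame: the origin (TCP) lies midway between the tips of the shut fingers; the grasp point (between the pads) lies 19 mm behind it; z points along the fingers, y is the line along which they close (so a half turn about z gives the same grasp; the last joint's range is limited). The gripper opens to 87 mm and grips with 3 to 60 N. Pads are 19 mm wide; open, the fingers measure 117 mm over their backs; the gripper's body (75 mm by 190 mm) begins 51 mm behind the grasp point.
Start: joints at [1.345, 0.321, -0.07, 1.45, 0.023, 1.371, -0.057], TCP at [0.154, -0.631, 0.223] pointing down, gripper open.
Joint ranges: [-2.86, 2.86], [-0.3, 2.09], [-1.38, 1.24], [0.06, 2.45], [-1.56, 4.7], [0.09, 2.05], [-2.69, 2.69]. Speed limits (rad/s): [2.57, 2.57, 3.14, 3.14, 3.14, 3.14, 3.14].

INTERFACE

Orientations are given as a rotation vector (axis times angle).
In Python, from bench import monitor, cams, workorder gives the robot as it stands.
- The arm moves only by the tool move_arm, never from a script. Its arguments are lists of equal length, an entry for each row: "slide": the shift along the tool's x, y, z in cm, a list of three; "roll": the turn about the tool's z in rad. In form: {"slide": [[dx, dy, dz], ...], "roll": [roll, ...]}. A call has 1 to 20 rows; each row is the pose to reach, as a shift and turn from the pose commanded when the call began, along the tool's axes at that moment; what a row does not reach only later rows make up. A row lasts 1/10 s, in which the tool goes at most 50 mm and 8.59 degrees, less where a joint would pass 70% of its speed; a pose out of reach is approached as far as the arm can. A call with a gripper value outside its range is refused whole. "gripper" is the finger opening in cm, from 0 to 8.7, set as the call begins (left out, the last holds). The fingers move at their own pace and stop on an object; "squeeze" is the grip in N (left out, the last holds). Time passes only in rows, so rows that repeat a pose let the fingers close. It gives the time, the measured TCP pose, the force, the opening and the grip force at its end, in the units of the state.
- monitor.get_state(): the state, without advancing time (a new reading comes with each control period).
- cams.get_image(name): name is "scene" or "top" or "wrist"; returns the picture (420x560x3 uint8, red, green, blue); there is no depth.
- cams.get_calibration(name): a dict with "mtx" (3x3 intrinsics, pixels), "dist_coeffs" ([k1, k2, p1, p2, k3] as OpenCV has them; the pictures are not rectified), "R" (3x3) and "t" (3): a world point X has camera coordinates R X + t. Camera axes: x right, y down, z forward; pixel columns grow to the right and rows downward; lengths in m; the calibration is good to about 2 mm. A picture is of the moment at which its call begins: read the wrist's pose just before it. get_calibration takes no time and is no camera call; for the wrist camera it gives the pose at the moment of the call.
- workorder.close_job(): hands the job in; it is judged then, once.
The state is a dict: "time": time; "joint_positions": joint angles; "qd": joint speeds; "joint_torque": joint torques, N m; "position": TCP position; "tool_rot": TCP orientation; "ft_force": force on the tool from outside, world axes, zero at the start; "torque": the same for the moment, N m; "grip_width": opening from 0.0 (shut) to 1.0 (fully open); "grip_force": force on a finger pad.
Only numpy, scipy, OpenCV 4.12 (cv2) and the standard library are available. Lean on these libraries where they do the work, as an engineer would, in place of code of your own. Each camera call takes 0.05 s, during which the arm holds its last target. There are 200 camera calls.

## Working session

There is one attempt and no reset: what is moved stays moved. The work goes in short steps, Python scripts to look and compute and a tool call to move; the robot and the scene stay as the last step left them, time stands still between calls to the robot, and variables do not carry over. Pictures are saved under pics/ and viewed, at most 10 in all, crops included, and the job is handed in when it is done.

Besides the shell and the picture viewer there is one more tool, called after ">>>" as name(argument=value, ...), one argument or row to a line, values as JSON. move_arm: Moves the arm, as the interface text tells. Its arguments: {"type":"object","properties":{"slide":{"type":"array","items":{"type":"array","items":{"type":"number"}}},"roll":{"type":"array","items":{"type":"number"}},"gripper":{"type":"number"},"squeeze":{"type":"number"}},"required":["slide","roll"]}

```bash
mkdir -p pics
python3 - <<'E'
from bench import monitor,cams
import cv2
s=monitor.get_state();print(s)
for n in("scene","top"):
    cv2.imwrite(f"pics/{n}0.png",cams.get_image(n)[:,:,::-1]);c=cams.get_calibration(n);print(n,c)
E
```

```text
{'time': 0.0, 'joint_positions': array([ 1.34511297,  0.32184477, -0.07007789,  1.45165594,  0.02258395,
        1.37077818, -0.05687756]), 'qd': array([-0.00137456,  0.0002754 ,  0.00109693, -0.00109928,  0.00128275,
       -0.00023521, -0.00035207]), 'joint_torque': array([-3.70197777e-04, -4.91286314e+01, -4.03940734e-01, -3.12528026e+01,
       -6.39710063e-02,  4.37123794e-02,  1.90477235e-04]), 'position': array([ 0.15419512, -0.63089019,  0.22145687]), 'tool_rot': array([-3.11717222e+00, -3.75591810e-01,  4.85045138e-04]), 'ft_force': array([0.16737013, 0.00666985, 0.28534704]), 'torque': array([-0.01600055, -0.0281498 , -0.00325173]), 'grip_force': 0.0, 'grip_width': 1.0001268297157055}
scene {'mtx': array([[393.5709227 ,   0.        , 274.80396174],
       [  0.        , 393.5709227 , 210.26631771],
       [  0.        ,   0.        ,   1.        ]]), 'dist_coeffs': array([-0.01728302,  0.        ,  0.        ,  0.        ,  0.        ]), 'R': array([[-0.68056268, -0.73227853, -0.02454758],
       [-0.32855029,  0.33495041, -0.88309848],
       [ 0.65489628, -0.59293876, -0.46854508]]), 't': array([0.38173758, 0.23488316, 0.5651888 ])}
top {'mtx': array([[487.58326582,   0.        , 288.88346252],
       [  0.        , 487.58326582, 212.09551238],
       [  0.        ,   0.        ,   1.        ]]), 'dist_coeffs': array([0.0569245, 0.       , 0.       , 0.       , 0.       ]), 'R': array([[-0.00485212, -0.99992613, -0.01114455],
       [-0.99174331,  0.00623999, -0.12808693],
       [ 0.12814701,  0.01043104, -0.99170033]]), 't': array([0.02606526, 0.50388037, 1.0406253 ])}
```

View pics/scene0.png

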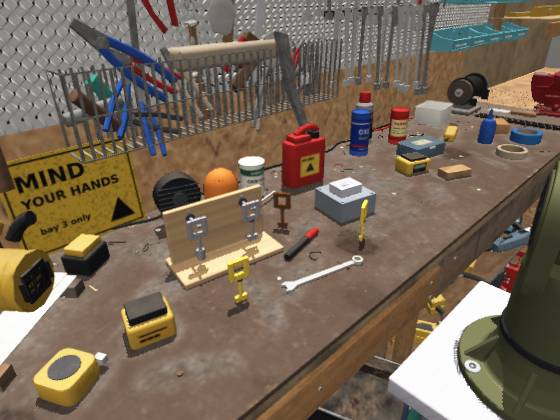

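View pics/top0.png

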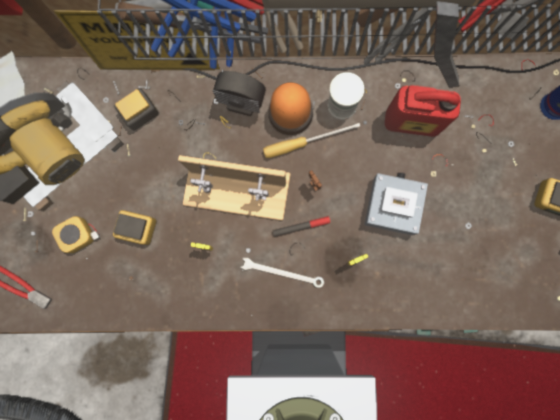

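The scene shows the board with two steel keys (scene ~(197,235) and (250,215)) and the box at (345,200). Yellow and brown look-alikes stand at (238,275), (363,225) and (282,205). I'll enlarge these areas.

Run:
```python
import cv2,numpy as np
a=cv2.imread("pics/scene0.png")[170:290,155:295];b=cv2.imread("pics/top0.png")
cv2.imwrite("pics/c1.png",cv2.resize(a,None,fx=5,fy=5,interpolation=cv2.INTER_CUBIC))
t=cv2.resize(b[145:225,170:300],None,fx=6,fy=6,interpolation=cv2.INTER_CUBIC)[:, :780]
cv2.imwrite("pics/c2.png",t)
cv2.imwrite("pics/c3.png",cv2.resize(b[165:245,360:440],None,fx=7,fy=7,interpolation=cv2.INTER_CUBIC))
```

```text
(no output)
```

View pics/c1.png

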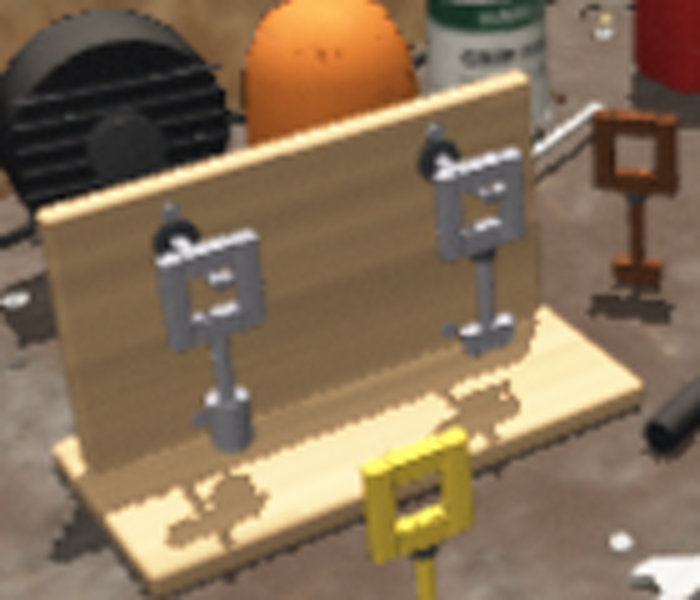

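View pics/c2.png

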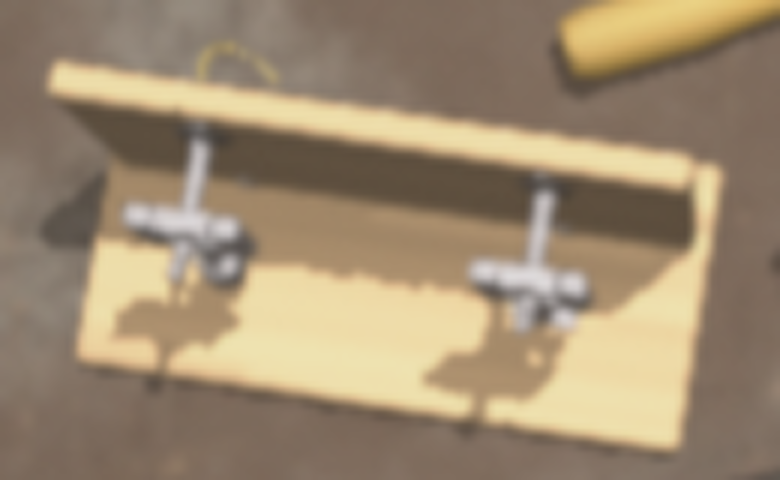

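View pics/c3.png

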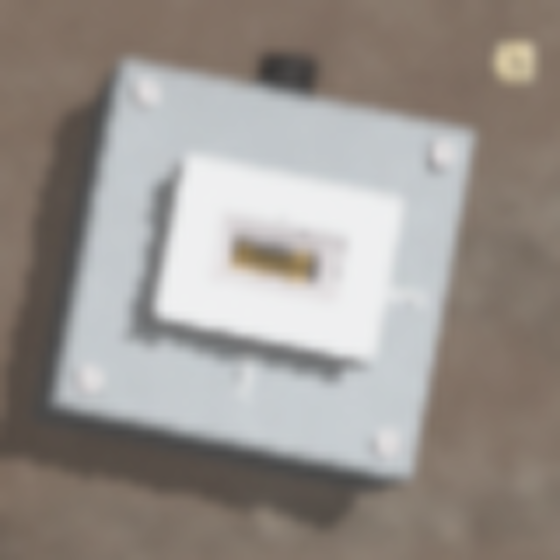

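c1: the blade key hangs on the right hook (c1 ~(480,250)) and the barrel key on the left. c2 gives the foot's front corners (78,362) and (680,450), the panel's top front corners (50,95) and (690,188), and the blade grip's top from (470,268) to (588,290). c3 gives the box and collar corners. The gland is on the up-image side, so that is box +x.

```bash
cat > h.py <<'E'
import numpy as np,cv2
from bench import monitor,cams
from scipy.optimize import least_squares
from scipy.spatial.transform import Rotation as Ro
def proj(X,c): return cv2.projectPoints(np.array(X,float),cv2.Rodrigues(c["R"])[0],c["t"],c["mtx"],c["dist_coeffs"])[0][:,0]
def ray(p,z,c):
    q=cv2.undistortPoints(np.array(p,float).reshape(-1,1,2),c["mtx"],c["dist_coeffs"])[:,0]
    C=-c["R"].T@c["t"];d=np.c_[q,np.ones(len(q))]@c["R"]
    return C+d*((z-C[2])/d[:,2])[:,None]
def place(P,x):
    P=np.array(P,float);c,s=np.cos(x[2]),np.sin(x[2])
    return np.c_[x[0]+c*P[:,0]-s*P[:,1],x[1]+s*P[:,0]+c*P[:,1],P[:,2]]
def fit(views,x0):
    r=lambda x:np.concatenate([(proj(place(P,x),c)-np.array(px)).ravel() for P,px,c in views])
    f=least_squares(r,x0);return f.x,f.fun.reshape(-1,2).round(2)
E
python3 - <<'E'
from h import *
T=cams.get_calibration("top");S=cams.get_calibration("scene")
un=lambda L,f,o:(np.array(L)+.5)/f-.5+np.array(o)
t2=un([[78,362],[680,450],[50,95],[690,188]],6,(170,145))
PB=[[-.075,.115,.012],[-.075,-.115,.012],[0,.11,.132],[0,-.11,.132]]
s=un([[155,592],[640,382],[40,212],[525,75]],5,(155,170))
PS=[[-.075,.115,.012],[-.075,-.115,.012],[-.0,.11,.132],[-.0,-.11,.132]]
print(fit([(PB,t2,T)],[.6,.2,0]));print("sc",fit([(PS[:],s,S)],[.6,.2,0]))
xb,_=fit([(PB,t2,T),(PS,s,S)],[.6,.2,0]);print("both",xb)
print("hookR",place([[-.035,-.06,.107],[-.054,-.06,.107],[-.035,.06,.107]],xb))
g=ray(un([[470,268],[588,290]],6,(170,145)),.118,T);print("grip",g,np.linalg.norm(g[1]-g[0]),g.mean(0))
c=[[185,155],[403,195],[368,362],[155,318]];b=[[122,62],[475,130],[410,480],[52,405]]
PC=[[.025,.033,.072],[.025,-.033,.072],[-.025,-.033,.072],[-.025,.033,.072]]
PX=[[.055,.055,.052],[.055,-.055,.052],[-.055,-.055,.052],[-.055,.055,.052]]
o=(360,165)
for v in([(PC,un(c,7,o),T)],[(PX,un(b,7,o),T)],[(PC+PX,un(c+b,7,o),T)]):print(fit(v,[.6,-.2,0]))
# look-alikes tops
print(ray([[201,245],[358,259],[314,176]],.09,T))
E
```

```text
(array([ 0.58129736,  0.13822515, -0.15268476]), array([[-0.45, -0.09],
       [ 0.42,  0.07],
       [-0.48, -0.07],
       [ 0.5 ,  0.06]]))
sc (array([ 0.57978352,  0.14478461, -0.13069567]), array([[-0.62, -1.77],
       [ 0.46, -0.49],
       [ 0.05,  2.58],
       [ 0.21,  0.05]]))
both [ 0.5816158   0.14085698 -0.14539306]
hookR [[0.53829221 0.08656089 0.107     ]
 [0.51949267 0.08931363 0.107     ]
 [0.55567797 0.20529477 0.107     ]]
grip [[0.54043443 0.10560456 0.118     ]
 [0.53260592 0.06552148 0.118     ]] 0.040840410494691344 [0.53652018 0.08556302 0.118     ]
(array([ 0.5204181 , -0.21050698, -0.21125434]), array([[-0.1 ,  0.09],
       [-0.32,  0.57],
       [ 0.53, -0.31],
       [-0.12, -0.35]]))
(array([ 0.52007279, -0.21065969, -0.21555183]), array([[-0.11, -0.23],
       [-0.17,  0.3 ],
       [ 0.03, -0.05],
       [ 0.25, -0.02]]))
(array([ 0.52024869, -0.21058176, -0.21457362]), array([[-0.01,  0.13],
       [-0.25,  0.71],
       [ 0.52, -0.19],
       [-0.11, -0.33],
       [-0.18, -0.29],
       [-0.23,  0.19],
       [ 0.02, -0.15],
       [ 0.23, -0.07]]))
[[ 0.42925549  0.20439089  0.09      ]
 [ 0.3987485  -0.11857355  0.09      ]
 [ 0.57269492 -0.03046583  0.09      ]]
```

```bash
cat >> h.py <<'E'
def go(x,y,z,yaw):
    s=monitor.get_state();R=Ro.from_rotvec(s["tool_rot"]).as_matrix();p=s["position"]
    psi=np.arctan2(R[1,0],R[0,0]);d=R.T@(np.array([x,y,z])-p)*100
    print("slide",d.round(2),"roll",round((psi-yaw+np.pi)%(2*np.pi)-np.pi,3),"psi",psi.round(3),"tilt",np.arccos(-R[2,2]).round(4),"p",p.round(4),"q",s["joint_positions"].round(2),"F",s["ft_force"].round(1),"t",s["time"])
E
python3 -c "
from h import *
go(.47,-.25,.26,np.pi-.2);go(.52,.088,.22,np.pi-.15)"
```

```text
slide [ 39.72 -29.51  -3.8 ] roll -2.702 psi 0.24 tilt 0.0017 p [ 0.1542 -0.6309  0.2216] q [ 1.35  0.32 -0.07  1.45  0.02  1.37 -0.06] F [-0.3  0.1 -0.4] t 0.1
slide [ 52.61 -61.15   0.26] roll -2.752 psi 0.24 tilt 0.0017 p [ 0.1542 -0.6309  0.2216] q [ 1.35  0.32 -0.07  1.45  0.02  1.37 -0.06] F [-0.3  0.1 -0.4] t 0.1
```

>>> move_arm(
  slide=[
    [5,-3,-1],
    [10,-6,-2],
    [14,-9,-3],
    [18,-12,-3.8],
    [22,-15,-3.8],
    [26,-18,-3.8],
    [30,-21,-3.8],
    [34,-24,-3.8],
    [37,-27,-3.8],
    [39.7,-29.5,-3.8],
    [39.7,-29.5,-3.8],
    [39.7,-29.5,-3.8],
    [39.7,-29.5,-3.8],
    [39.7,-29.5,-3.8],
    [39.7,-29.5,-3.8],
    [39.7,-29.5,-3.8],
    [39.7,-29.5,-3.8],
    [39.7,-29.5,-3.8],
    [39.7,-29.5,-3.8],
    [39.7,-29.5,-3.8],
  ],
  roll=[-0.14,-0.28,-0.42,-0.56,-0.7,-0.84,-0.98,-1.12,-1.26,-1.4,-1.54,-1.68,-1.82,-1.96,-2.1,-2.24,-2.38,-2.52,-2.66,-2.7],
)

```text
time: 2.1
position: [0.4696, -0.2504, 0.2601]
tool_rot: [-0.31, -3.125, -0.0]
ft_force: [0.3, -0.4, 0.2]
grip_width: 1.0
grip_force: 0.0
```

```bash
python3 -c "
from h import *
c=cams.get_calibration('wrist');im=cams.get_image('wrist');cv2.imwrite('pics/w1.png',im[:,:,::-1])
np.savez('w1.npz',**c)
print(proj([[.5202,-.2106,.072]],c))
go(.536,.086,.20,np.pi-.16)"
```

```text
[[328.51661559 226.77492541]]
slide [ 0.12 34.29  6.02] roll -0.038 psi 2.943 tilt 0.0008 p [ 0.4696 -0.2505  0.2601] q [ 0.99  0.09 -0.58  1.67  0.05  1.4   1.78] F [ 1.  -0.1  0.4] t 2.15
```

View w1.

View pics/w1.png

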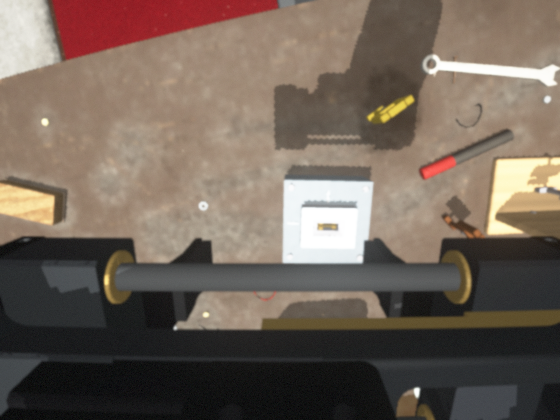

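>>> move_arm(
  slide=[
    [0,4,0],
    [0,8,0],
    [0,12,0],
    [0,16,0],
    [0,20,0],
    [0,24,0],
    [0,28,0],
    [0,32,1],
    [-1,34.3,2],
    [-1,34.3,2],
    [-1,34.3,2],
    [-1,34.3,2],
  ],
  roll=[0,0,0,0,0,0,0,-0.02,-0.04,-0.04,-0.04,-0.04],
)

```text
time: 3.35
position: [0.5484, 0.082, 0.2405]
tool_rot: [-0.258, -3.131, 0.001]
ft_force: [1.0, -1.4, 0.1]
grip_width: 0.996
grip_force: 0.0
```

```bash
python3 -c "
from h import *
c=cams.get_calibration('wrist');im=cams.get_image('wrist');cv2.imwrite('pics/w2.png',im[:,:,::-1])
np.savez('w2.npz',**c)
print(proj([[.5365,.0856,.12]],c))
go(.536,.086,.20,np.pi-.16)"
```

```text
[[290.27410978 193.69084861]]
slide [1.3  0.21 4.07] roll -0.005 psi 2.977 tilt 0.001 p [0.5485 0.0819 0.2407] q [ 0.58  0.19 -0.87  1.64  0.15  1.38  1.09] F [0.2 0.3 0. ] t 3.4
```

View pics/w2.png

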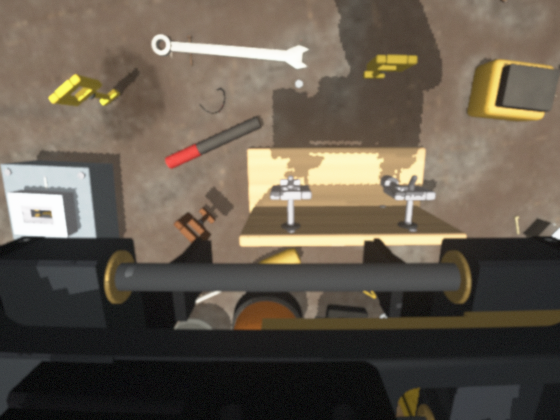

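w1 and w2 agree with the measurements: slot at (328,227), blade grip top from (271,193) to (311,194), against a predicted centre of (290,194). Descending to grasp.

>>> move_arm(
  slide=[
    [0.6,0.1,2],
    [1.25,0.2,4],
    [1.25,0.2,7],
    [1.25,0.2,9],
    [1.25,0.2,11],
    [1.25,0.2,13],
    [1.25,0.2,14.5],
    [1.25,0.2,15.9],
    [1.25,0.2,15.9],
    [1.25,0.2,15.9],
  ],
  roll=[0,0,0,0,0,0,0,0,0,0],
  gripper=7,
)

```text
time: 4.4
position: [0.5367, 0.0874, 0.0818]
tool_rot: [0.254, 3.131, 0.0]
ft_force: [0.7, -0.5, -0.1]
grip_width: 0.802
grip_force: 0.0
```

>>> move_arm(
  slide=[
    [0,0,0],
    [0,0,0],
    [0,0,0],
    [0,0,0],
    [0,0,0],
    [0,0,0],
    [0,0,0],
    [0,0,0],
  ],
  roll=[0,0,0,0,0,0,0,0],
  gripper=3.4,
  squeeze=50,
)

```text
time: 5.2
position: [0.5365, 0.0874, 0.0816]
tool_rot: [0.254, 3.131, -0.0]
ft_force: [0.1, 0.1, 1.1]
grip_width: 0.455
grip_force: 50.0
```

>>> move_arm(
  slide=[
    [0,0,-0.4],
    [0,0,-0.8],
    [0,0,-0.95],
    [0,0,-0.95],
    [0.5,0,-0.95],
    [1,0,-0.95],
    [1.5,0,-0.95],
    [2,0,-0.95],
    [2.5,0,-0.95],
    [3,0,-0.95],
    [3.5,0,-0.95],
    [4,0,-0.95],
    [5,0,-0.95],
    [6,0,-0.95],
    [6,0,-0.95],
    [6,0,-0.95],
    [6,0,-0.95],
  ],
  roll=[0,0,0,0,0,0,0,0,0,0,0,0,0,0,0,0,0],
)

```text
time: 6.9
position: [0.4776, 0.0969, 0.0912]
tool_rot: [0.254, 3.131, -0.0]
ft_force: [-0.2, -0.8, -0.6]
grip_width: 0.455
grip_force: 50.0
```

```bash
python3 -c "
from h import *
go(.5202,-.2106,.2,np.pi-.2146)"
```

```text
slide [ -9.17 -29.67 -10.87] roll 0.053 psi 2.98 tilt 0.0007 p [0.4776 0.0969 0.0912] q [ 0.59  0.17 -0.89  1.98  0.15  1.06  1.03] F [-0.2 -0.8 -0.6] t 6.9
```

>>> move_arm(
  slide=[
    [0,0,-3],
    [0,0,-6],
    [0,0,-9],
    [-1,-3,-10.9],
    [-2,-6.5,-10.9],
    [-3,-10,-10.9],
    [-4,-13.5,-10.9],
    [-5,-17,-10.9],
    [-6,-20.5,-10.9],
    [-7,-24,-10.9],
    [-8,-27,-10.9],
    [-9.2,-29.7,-10.9],
    [-9.2,-29.7,-10.9],
    [-9.2,-29.7,-10.9],
    [-9.2,-29.7,-10.9],
    [-9.2,-29.7,-10.9],
  ],
  roll=[0,0,0,0,0,0.02,0.03,0.05,0.053,0.053,0.053,0.053,0.053,0.053,0.053,0.053],
)

```text
time: 8.5
position: [0.5204, -0.2094, 0.2002]
tool_rot: [0.333, 3.124, -0.0]
ft_force: [-0.5, -0.2, -1.5]
grip_width: 0.453
grip_force: 50.0
```

```bash
python3 -c "
from h import *
go(.5202,-.2106,.13,np.pi-.2146)
S=cams.get_calibration('scene');im=cams.get_image('scene')
p=monitor.get_state()['position']
pts=proj([[p[0],p[1],p[2]-.053],[.5202,-.2106,.072],[p[0],p[1],p[2]]],S);print(pts)
tp=cams.get_image('top');T=cams.get_calibration('top');print(proj([[.5202,-.2106,.072],[p[0],p[1],p[2]-.053]],T))
a,b=[int(v) for v in pts[0]]
x0,y0=a-50,b-60
c=im[y0:y0+120,x0:x0+100];print(x0,y0)
cv2.imwrite('pics/s2.png',cv2.resize(c,None,fx=5,fy=5,interpolation=cv2.INTER_CUBIC)[:,:,::-1])"
```

```text
slide [-0.   -0.12  7.02] roll 0.002 psi 2.929 tilt 0.0002 p [ 0.5204 -0.2094  0.2002] q [ 0.91  0.2  -0.64  1.69  0.12  1.3   1.6 ] F [-0.5 -0.2 -1.5] t 8.5
[[347.38801468 154.5214505 ]
 [345.87631157 182.59140977]
 [348.74166448 133.41656795]]
[[399.26252576 201.42254554]
 [406.9495032  195.58837369]]
297 94
```

View pics/s2.png

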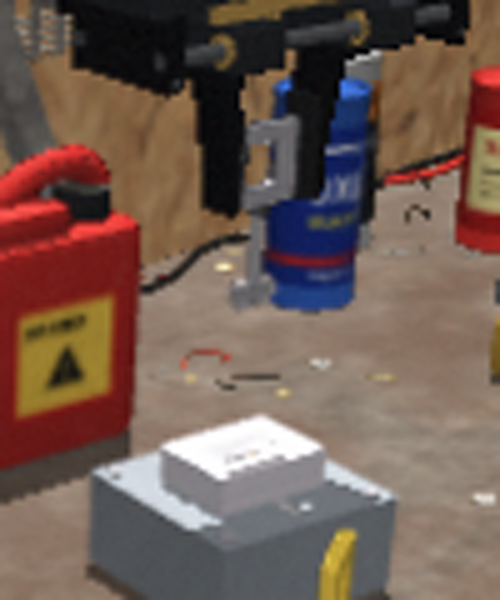

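The key hangs upright with its blade end at scene (347,154.6), as predicted. Lowering into the mouth.

>>> move_arm(
  slide=[
    [0,-0.12,2],
    [0,-0.12,4],
    [0,-0.12,5.5],
    [0,-0.12,6.2],
    [0,-0.12,6.6],
    [0,-0.12,7.0],
    [0,-0.12,7.4],
    [0,-0.12,7.8],
    [0,-0.12,8.1],
    [0,-0.12,8.1],
    [0,-0.12,8.1],
  ],
  roll=[0,0,0,0,0,0,0,0,0,0,0],
)

```text
time: 9.7
position: [0.5201, -0.2115, 0.119]
tool_rot: [0.336, 3.124, 0.001]
ft_force: [0.2, 1.7, -1.2]
grip_width: 0.451
grip_force: 50.0
```

>>> move_arm(
  slide=[
    [0,0,0.2],
    [0,0,0.4],
    [0,0,0.6],
    [0,0,0.8],
    [0,0,1.0],
    [0,0,1.1],
    [0,0,1.2],
    [0,0,1.3],
    [0,0,1.4],
    [0,0,1.5],
    [0,0,1.6],
    [0,0,1.7],
    [0,0,1.7],
    [0,0,1.7],
  ],
  roll=[0.07,-0.07,0.07,-0.07,0.07,-0.07,0.07,-0.07,0.07,-0.07,0.07,-0.07,0.05,0],
  squeeze=60,
)

```text
time: 11.1
position: [0.5204, -0.2115, 0.1026]
tool_rot: [0.338, 3.122, 0.0]
ft_force: [0.1, 1.9, 0.2]
grip_width: 0.452
grip_force: 60.0
```

>>> move_arm(
  slide=[
    [0,0,0.2],
    [0,0,0.4],
    [0,0,0.6],
    [0,0,0.8],
    [0,0,1.0],
    [0,0,1.1],
    [0,0,1.2],
    [0,0,1.3],
    [0,0,1.4],
    [0,0,1.5],
    [0,0,1.6],
    [0,0,1.7],
    [0,0,1.7],
    [0,0,1.7],
  ],
  roll=[0.06,-0.06,0.06,-0.06,0.06,-0.06,0.06,-0.06,0.06,-0.06,0.06,-0.06,0.03,0],
)

```text
time: 12.5
position: [0.5203, -0.2126, 0.0866]
tool_rot: [0.339, 3.123, -0.002]
ft_force: [-2.3, 0.4, 7.6]
grip_width: 0.452
grip_force: 60.0
```

>>> move_arm(
  slide=[
    [0,0,0.1],
    [0,0,0.2],
    [0,0,0.2],
    [0,0,0.2],
    [0,0,0.2],
  ],
  roll=[0.06,-0.06,0.06,-0.03,0],
)

```text
time: 13.0
position: [0.5207, -0.2129, 0.0864]
tool_rot: [0.335, 3.122, -0.004]
ft_force: [-4.5, 2.4, 17.3]
grip_width: 0.452
grip_force: 60.0
```

```bash
python3 -c "
from h import *
go(.5202,-.2106,.0866,np.pi-.2146)
im=cams.get_image('scene')[125:225,295:395]
cv2.imwrite('pics/s3.png',cv2.resize(im,None,fx=6,fy=6,interpolation=cv2.INTER_CUBIC)[:,:,::-1])"
```

```text
slide [ 0.1   0.21 -0.02] roll 0.001 psi 2.928 tilt 0.0029 p [ 0.5207 -0.2129  0.0864] q [ 0.88  0.3  -0.62  1.81  0.2   1.08  1.54] F [-4.5  2.4 17.3] t 13.0
```

View pics/s3.png

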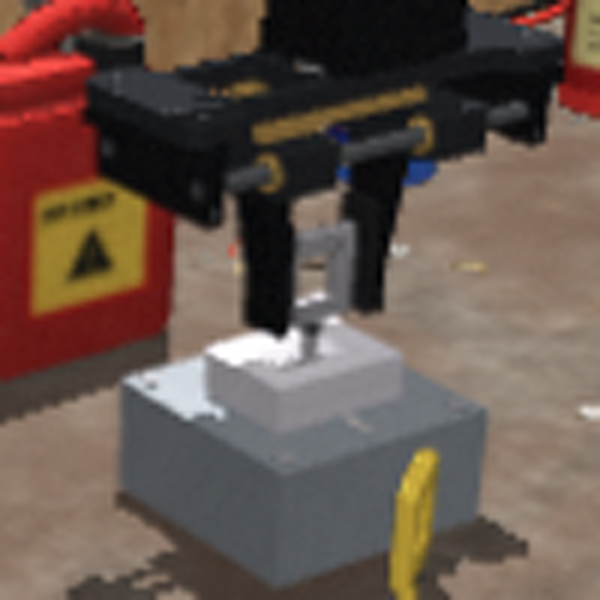

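The key is home: the TCP stays at 0.0864 while the vertical force rises. Now turning clockwise.

>>> move_arm(
  slide=[
    [0,0,-0.1],
    [0,0,-0.1],
    [0,0,-0.1],
    [0,0,-0.1],
    [0,0,-0.1],
    [0,0,-0.1],
    [0,0,-0.1],
    [0,0,-0.1],
    [0,0,-0.1],
    [0,0,-0.1],
  ],
  roll=[0.08,0.16,0.24,0.32,0.4,0.48,0.56,0.64,0.7,0.7],
)

```text
time: 14.05
position: [0.5196, -0.2113, 0.0865]
tool_rot: [-1.388, -2.817, 0.001]
ft_force: [-6.4, 3.7, 14.7]
grip_width: 0.446
grip_force: 60.0
```

```bash
python3 -c "
from h import *
go(.5202,-.2106,.0866,np.pi-.2146);print(monitor.get_state()['torque'])"
```

```text
slide [ 0.02  0.09 -0.01] roll -0.701 psi 2.226 tilt 0.0016 p [ 0.5196 -0.2113  0.0865] q [ 0.79  0.28 -0.52  1.82  0.16  1.08  0.87] F [-6.4  3.7 14.7] t 14.05
[1.00354929 1.53819994 0.1352041 ]
```

>>> move_arm(
  slide=[
    [0,0,0],
    [0,0,0],
    [0,0,0],
    [0,0,0],
    [0,0,0],
    [0,0,0],
    [0,0,0],
    [0,0,0],
    [0,0,0],
    [0,0,0],
    [0,0,0],
    [0,0,0],
  ],
  roll=[0.08,0.16,0.24,0.32,0.4,0.48,0.56,0.64,0.72,0.78,0.82,0.82],
)

```text
time: 15.25
position: [0.5205, -0.2093, 0.0865]
tool_rot: [-2.393, -2.032, -0.002]
ft_force: [-4.4, 6.1, 14.9]
grip_width: 0.448
grip_force: 60.0
```

```bash
python3 -c "
from h import *
go(.5202,-.2106,.0866,np.pi-.2146);print(monitor.get_state()['torque'])"
```

```text
slide [-0.13 -0.01 -0.01] roll -1.519 psi 1.408 tilt 0.0022 p [ 0.5205 -0.2093  0.0865] q [ 0.69  0.27 -0.41  1.82  0.12  1.08  0.08] F [-4.4  6.1 14.9] t 15.25
[1.71640191 1.25390453 0.17329445]
```

>>> move_arm(
  slide=[
    [0,0,0],
    [0,0,0],
    [0,0,0],
    [0,0,0],
  ],
  roll=[0.04,0.07,0.07,0.07],
)

```text
time: 15.65
position: [0.5207, -0.2092, 0.0865]
tool_rot: [-2.461, -1.95, -0.002]
ft_force: [-4.6, 5.4, 14.2]
grip_width: 0.45
grip_force: 60.0
```

```bash
python3 -c "
from h import *
go(.5202,-.2106,.0866,np.pi-.2146);print(monitor.get_state()['torque'])
im=cams.get_image('scene')[125:225,295:395]
cv2.imwrite('pics/s4.png',cv2.resize(im,None,fx=6,fy=6,interpolation=cv2.INTER_CUBIC)[:,:,::-1])"
```

```text
slide [-0.14 -0.01 -0.01] roll -1.587 psi 1.34 tilt 0.0021 p [ 0.5207 -0.2092  0.0865] q [ 0.69  0.27 -0.4   1.82  0.11  1.08  0.01] F [-4.6  5.4 14.2] t 15.65
[1.77876463 1.21886548 0.47232337]
```

View pics/s4.png

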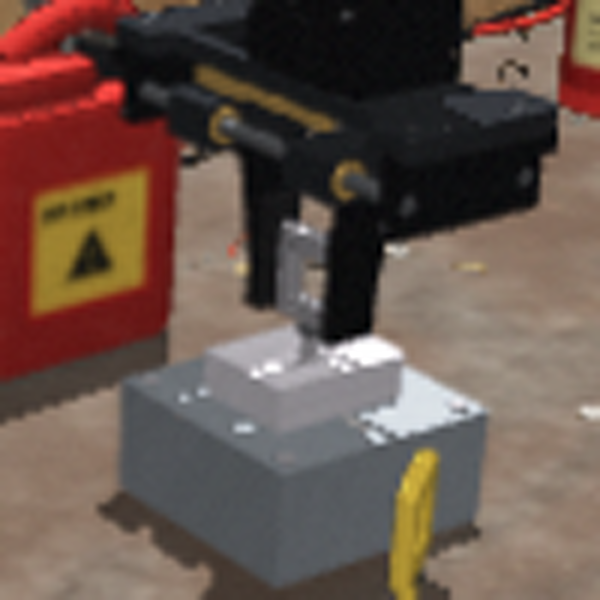

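The key is upright and turned with the gripper, and the torque jump to 0.47 Nm shows the stop is reached. Holding for over a second.

>>> move_arm(
  slide=[
    [0,0,0],
    [0,0,0],
    [0,0,0],
    [0,0,0],
    [0,0,0],
    [0,0,0],
    [0,0,0],
    [0,0,0],
    [0,0,0],
    [0,0,0],
    [0,0,0],
    [0,0,0],
    [0,0,0],
    [0,0,0],
  ],
  roll=[0,0,0,0,0,0,0,0,0,0,0,0,0,0],
)

```text
time: 17.1
position: [0.5206, -0.2093, 0.0865]
tool_rot: [-2.461, -1.95, -0.002]
ft_force: [-4.1, 5.8, 14.9]
grip_width: 0.452
grip_force: 60.0
```

```bash
python3 -c "
from bench import monitor,workorder
s=monitor.get_state();print(s['torque'],s['position'],s['grip_force'])
print(workorder.close_job())"
```

```text
[1.81891511 1.1528719  0.43670503] [ 0.52061954 -0.20925491  0.08649453] 60.006061820313334
the job is handed in; nothing more can be done
None
```

The blade key is fully home, turned clockwise to the stop and still gripped at 60 N; the job was handed in at about 17 s, and no verdict was returned.

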